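Open the child-resistant tablet tub

TASK

The square white tub of tablets lies closed on its side on the shelf. Stand it upright in the middle of the round rubber mat and let go of it; then take it by its child-resistant cap, press the cap down hard while turning it counter-clockwise, lift it off and set it down, open side down, on the bare wood of the shelf. Leave the tub standing open on the mat, do not drop the tub or the cap, and do not shift the pot, timer or scoop.

Things in the scene. Friction and masses are not known exactly. Their poses are not given: they have to be found in the camera images.
- tub_center (a point): Centre of the white tub's square body, 56 x 56 mm across, 70 mm tall; a round neck (36 mm wide, 28 mm tall) rises from its flat shoulder and carries the cap. x axis: from foot to mouth, level at the start (lying on a flat side, this point 28 mm up), straight up when standing (35 mm above its support). Loose; closed it is 107 mm long, mass 0.2 to 0.4 kg, balanced 10 mm from here towards the mouth.
- tub_foot (a point): Middle of the square underside (foot) of the tub; axes as tub_center.
- tub_mouth (a point): Middle of the rim of the tub's neck, 98 mm from the foot; axes as tub_center. While the cap is on, cap_center lies 5.5 mm from this point, towards the foot. Only friction on the support keeps the tub from turning: it turns along if the cap is turned without being pressed, or is turned beyond its stop.
- cap_center (a point): Centre of the loose white cap, a ribbed round 54 mm in diameter and 29 mm tall, closed at the top, open below. The x axis runs from the open side to the closed top (straight up when the tub stands, or when the cap is set down open side down; then this point is 14.5 mm above the cap's lower rim). On the closed tub the lower rim stands 8 mm above the shoulder (78 mm above the foot).
- tub: The tub as a whole (same axes as tub_center); origin at the middle of its length, on the flat side it lies on at the start. To the robot's right, its centre over 240 mm from mat and tub, a wooden stand 236 mm tall with a steel funnel over a glass jar is fixed to the shelf.
- cap: The same cap; origin at the middle of its open rim, axes as cap_center. A spring holds it up with 9 N; teeth block turning until it is pressed down 3 mm (12 N); it stops 5 mm down (14 N, then rigid). Held pressed it turns counter-clockwise, seen from above, to a stop at 1.2 to 1.35 rad; from 0.9 rad to the stop it springs up 3 mm when let up and lifts straight off. Clockwise is blocked.
- mat: Round dark rubber mat, fixed to the shelf, 120 mm in diameter and 4 mm thick; origin at the centre of its underside, on the shelf.
- pot: White stoneware pot with lid, 112 mm in diameter, 118 mm tall, loose; origin under its centre. A bystander.
- timer: Black egg timer, 72 mm in diameter, 67 mm tall, loose; origin under its centre. A bystander.
- scoop: Copper scoop, 160 mm long, 44 mm wide, 30 mm tall, loose; handle to its -x. A bystander.
Things that resemble listed ones, but are neither listed nor needed, are in the scene too. Leave any pink or purple look-alike of the tub alone.

How it is judged:
By the outcome, as a careful person would: the job done as asked, in the order asked, and still so for the second after the job is handed in, with the robot touching nothing.
It also fails if it takes over 64 s, if anything falls off the work surface, if the arm or the gripper's body presses on something with over 40 N, if the wrist force passes 120 N, or if a joint passes its speed limit or range.

ROBOT

A 6-joint arm with a two-finger parallel gripper is mounted at the origin on the work surface. World frame = base frame: x ahead of the robot, y to its left, z up, the work surface at z = 0. Lengths are in m, angles in degrees, forces in N, time in s.
With the tool pointing down it reaches from about 0.25 to 0.725 m from the base axis. Payload 9.7 kg.
Tool frame: the origin (TCP) lies on the centre line of the jaws, within the pads' length; the fingertips stand 17 mm ahead of it and the grasp point (between the pads) lies 2 mm behind it (bot.tip_extent is the distance from the TCP to the fingertips, in m); z points along the fingers, y is the line along which they close (so a half turn about z gives the same grasp; the last joint's range is limited). The gripper opens to 85 mm and grips with 20 to 120 N. Pads are 22 mm wide; open, the fingers measure 114 mm over their backs; the gripper's body (76 mm by 85 mm) begins 54 mm behind the grasp point. The pads swing forward as they close: fully open they stand 13 mm farther back than shut.
Start: joints at [74.427, 4.979, 10.078, 95.1, 0, 90], TCP at [0.148, 0.53, 0.248] pointing down, gripper open.
Joint ranges: [-179.16, 179.16], [-48.56, 103.87], [-65.8, 70.77], [-126.05, 130.52], [-82.76, 87.17], [-180, 180]. Speed limits (degrees/s): [127.2, 127.2, 147.25, 180, 180, 180].

INTERFACE

Orientations are given as [roll, pitch, yaw] about the fixed x, y, z axes, in that order (R = Rz(yaw) Ry(pitch) Rx(roll)).
In Python, from workcell import bot gives the robot as it stands.
- The arm moves only by the tool carry_out, never from a script. Its argument "moves" is text: rows parted by semicolons, each of 7 numbers parted by spaces: the shift along the tool's x, y, z in mm, then the turn, a rotation vector about the tool's x, y, z in degrees, then the finger opening in mm, from 0 to 85.4. A call has 1 to 20 rows; each row is the pose to reach, as a shift and turn from the pose commanded when the call began, along the tool's axes at that moment; what a row does not reach only later rows make up. A row lasts 1/10 s, in which the tool goes at most 50 mm and 8.59 degrees, less where a joint would pass 70% of its speed; a pose out of reach is approached as far as the arm can. A call with a gripper value outside its range is refused whole. The fingers move at their own pace and stop on an object; "force" is the grip in N (left out, the last holds). Time passes only in rows, so rows that repeat a pose let the fingers close. It gives the time, the measured TCP pose, the force, the opening and the grip force at its end, in the units of the state.
- bot.get_obs(): the state, without advancing time (a new reading comes with each control period).
- bot.camera(name): name is "scene" or "top"; returns a dict with "img" (480x640x3 uint8, red, green, blue), "mtx" (3x3 intrinsics, pixels), "position" and "orientation" of the camera in the world. Camera axes: x right, y up, looking along -z (the intrinsics and any distortion apply to the point x, -y, -z); pixel columns grow to the right and rows downward; lengths in m; the calibration is good to about 2 mm. A picture is of the moment at which its call begins. There is no depth.
- bot.job_done(): hands the job in; it is judged then, once.
The state is a dict: "time": time; "q": joint angles; "qd": joint speeds; "joint_efforts": joint torques, N m; "ee_pos": TCP position; "tcp_rot": TCP orientation; "wrist_force": force on the tool from outside, world axes, zero at the start; "torque": the same for the moment, N m; "opening": finger opening in m; "grasp_force": force on a finger pad.
Only numpy, scipy, OpenCV 4.12 (cv2) and the standard library are available. Lean on these libraries where they do the work, as an engineer would, in place of code of your own. Each camera call takes 0.05 s, during which the arm holds its last target. There are 200 camera calls.

## Working session

There is one attempt and no reset: what is moved stays moved. The work goes in short steps, Python scripts to look and compute and a tool call to move; the robot and the scene stay as the last step left them, time stands still between calls to the robot, and variables do not carry over. Pictures are saved under pics/ and viewed, at most 10 in all, crops included, and the job is handed in when it is done.

Besides the shell and the picture viewer there is one more tool, called after "Emit:" in YAML: its name, and indented under it one key for each argument. carry_out: Moves the arm, as the interface text tells. Its arguments: {"type":"object","properties":{"moves":{"type":"string"},"force":{"type":"number"}},"required":["moves"]}

```bash
mkdir -p pics; ls; cat > h.py <<'E'
import numpy as np, cv2
from scipy.spatial.transform import Rotation as R
from workcell import bot
def rot(o):
    o=np.array(o,float)
    if o.shape==(3,3): return o
    if o.size==4: return R.from_quat(o).as_matrix()
    return R.from_euler('xyz',o,degrees=True).as_matrix()
def cast(c,u,v,z):
    d=np.linalg.inv(c['mtx'])@[u,v,1]; d=rot(c['orientation'])@(d*[1,-1,-1]); p=np.array(c['position'])
    return p+d*(z-p[2])/d[2]
def proj(c,P):
    q=rot(c['orientation']).T@(np.array(P)-c['position']); q=c['mtx']@(q*[1,-1,-1]); return q[:2]/q[2]
E
python3 - <<'E'
from h import *
for n in('scene','top'):
    c=bot.camera(n); cv2.imwrite(f'pics/{n}0.png',c['img'][...,::-1]); print(n,{k:v for k,v in c.items() if k!='img'})
print(bot.get_obs())
E
```

```text
pics
scene {'mtx': array([[505.73605821,   0.        , 312.84919138],
       [  0.        , 505.73605821, 236.40579249],
       [  0.        ,   0.        ,   1.        ]]), 'position': array([1.19015841, 0.17092179, 0.71694666]), 'orientation': array([ 46.92766707,  -1.14494756, 110.61174801])}
top {'mtx': array([[455.56387407,   0.        , 320.62804268],
       [  0.        , 455.56387407, 239.25832679],
       [  0.        ,   0.        ,   1.        ]]), 'position': array([ 0.38499457, -0.06763678,  1.04984761]), 'orientation': array([  7.93234715,   0.42688103, -88.39071052])}
{'time': 0.1, 'q': array([ 7.44267420e+01,  5.00806773e+00,  1.00412014e+01,  9.50983741e+01,
       -3.19995522e-04,  8.99998721e+01]), 'qd': array([ 0.00363268, -0.04642668,  0.05289036,  0.17573151, -0.05440605,
       -0.13953047]), 'joint_efforts': array([-4.57168999e-04, -5.21559334e+01,  4.65654659e+01,  1.59899297e-02,
       -1.04247192e-04,  6.48398668e-07]), 'ee_pos': array([0.14761606, 0.52965005, 0.24767257]), 'tcp_rot': array([-1.79934760e+02,  3.19849728e-04,  1.64426870e+02]), 'wrist_force': array([-0.5288201 ,  0.78646216, -0.92193335]), 'torque': array([-0.02996267,  0.01006449, -0.01909946]), 'grasp_force': 0.0, 'opening': 0.0852211299446192}
```

View pics/scene0.png

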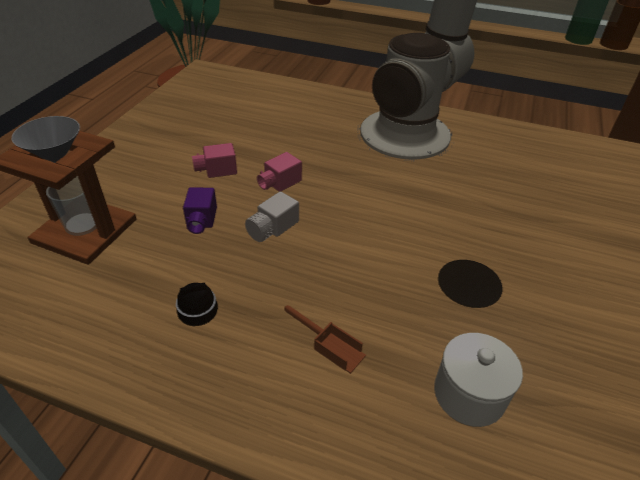

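View pics/top0.png

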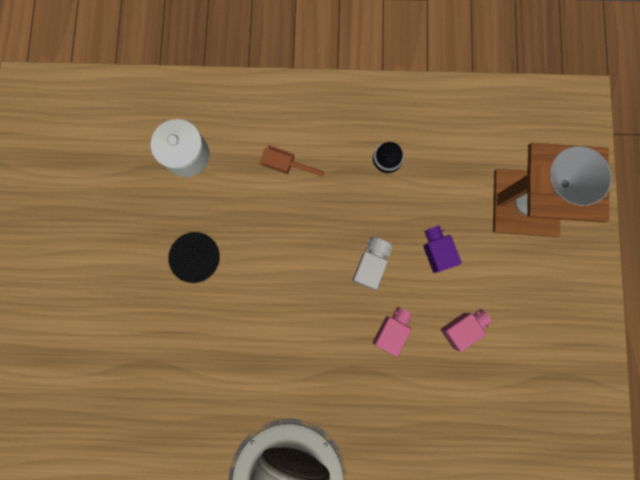

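Candidates (top image): white tub (373,263), pink (394,331), pink (466,331) and purple (442,249). By the description I choose the white one. In the scene image it is at (273,217), with its ribbed cap at (260,226). The mat is at top (194,257).

```bash
cat > m.py <<'E'
from h import *
c=bot.camera('top'); im=c['img']; hsv=cv2.cvtColor(im,cv2.COLOR_RGB2HSV)
w=((hsv[...,1]<50)&(hsv[...,2]>90)).astype(np.uint8); w[:, :330]=0; w[:,410:]=0; w[:220]=0; w[300:]=0
print(w.sum())
cv2.imwrite('pics/crop1.png',cv2.resize(np.hstack([im[220:310,330:420,::-1],cv2.merge([w*255]*3)[220:310,330:420]]),None,fx=4,fy=4,interpolation=cv2.INTER_CUBIC))
r=cv2.minAreaRect(cv2.findNonZero(w)); b=cv2.boxPoints(r); print(r)
for p in b: print(p,cast(c,*p,.056).round(4),cast(c,*p,.028).round(4))
m=(hsv[...,2]<45).astype(np.uint8); m[:,:150]=0;m[:,240:]=0;m[:215]=0;m[300:]=0
mm=cv2.moments(m,True); u,v=mm['m10']/mm['m00'],mm['m01']/mm['m00']; print('mat',u,v,mm['m00'],cast(c,u,v,.004))
s=bot.camera('scene'); h=cv2.cvtColor(s['img'],cv2.COLOR_RGB2HSV)
m=(h[...,2]<45).astype(np.uint8); m[:,:425]=0;m[:,515:]=0;m[:250]=0;m[315:]=0
mm=cv2.moments(m,True); u,v=mm['m10']/mm['m00'],mm['m01']/mm['m00']; print('mat',u,v,mm['m00'],cast(s,u,v,.004))
cv2.imwrite('pics/crop2.png',cv2.resize(s['img'][185:250,235:310,::-1],None,fx=7,fy=7,interpolation=cv2.INTER_CUBIC))
E
python3 m.py
```

```text
1200
((373.1723937988281, 262.5689697265625), (25.62595558166504, 49.209266662597656), 21.801410675048828)
[352.1379  280.65518] [ 0.4342 -0.1274  0.056 ] [ 0.4356 -0.1291  0.028 ]
[370.4138  234.96552] [ 0.5357 -0.1658  0.056 ] [ 0.54   -0.1685  0.028 ]
[394.20688 244.48276] [ 0.516  -0.2182  0.056 ] [ 0.5197 -0.2225  0.028 ]
[375.931   290.17242] [ 0.4151 -0.1793  0.056 ] [ 0.416  -0.1824  0.028 ]
mat 193.53821989528797 257.0439790575916 1910.0 [0.48103656 0.23658937 0.004     ]
mat 469.82416165090285 283.30653482373174 2326.0 [0.48232117 0.23762623 0.004     ]
```

View pics/crop1.png

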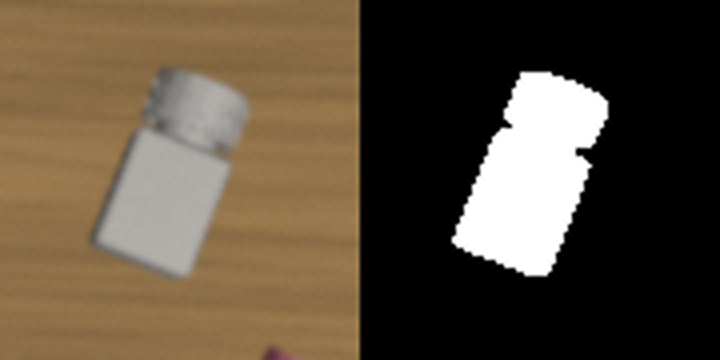

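View pics/crop2.png

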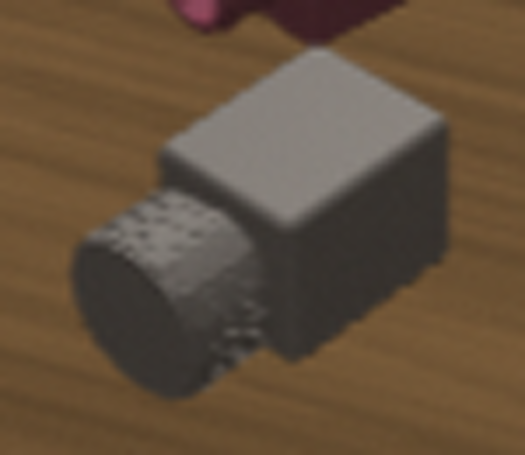

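The crops confirm the white square tub. Its top-face corners in the top image are about (367,252), (387,260), (377,289) and (354,280), and the cap points away from the robot.

```bash
cat >> h.py <<'E'
def rel(p,Rm):
    o=bot.get_obs(); R0=rot(o['tcp_rot']); 
    print('shift mm',(R0.T@(np.array(p)-o['ee_pos'])*1000).round(1),'turn',R.from_matrix(R0.T@Rm).as_rotvec(degrees=True).round(2))
def st():
    o=bot.get_obs(); print(o['time'],o['q'].round(1),o['ee_pos'].round(4),o['tcp_rot'].round(2),o['wrist_force'].round(1),round(o['opening'],4),round(o['grasp_force'],1))
def tool(yaw,tilt):
    # fingers close tangentially; tool z = outward*sin(tilt)... tilt: 0 down, 90 outward along yaw
    a=np.array([np.cos(np.radians(yaw)),np.sin(np.radians(yaw)),0]);k=np.array([0,0,1.]);t=np.radians(tilt)
    z=np.sin(t)*a-np.cos(t)*k; x=-(np.cos(t)*a+np.sin(t)*k); return np.column_stack([x,np.cross(z,x),z])
E
python3 - <<'E'
from h import *
T=bot.camera('top');S=bot.camera('scene')
A=np.array([cast(T,*p,.056) for p in [(366.75,252.5),(387.5,260.25),(376.75,289.25),(354.25,280)]])
B=np.array([cast(S,*p,.056) for p in [(280.4,191.7),(298.6,202.4),(276.4,216.7),(258.3,206.7)]])
print(A.round(4),A.mean(0));print(B.round(4),B.mean(0))
print(bot.tip_extent)
a=(A[0]+A[1]-A[2]-A[3]);print(np.degrees(np.arctan2(a[1],a[0])))
b=(B[2]+B[3]-B[0]-B[1]);print(np.degrees(np.arctan2(b[1],b[0])))
rel([.47,-.17,.25],tool(-20.5,0))
E
```

```text
[[ 0.4967 -0.1582  0.056 ]
 [ 0.4809 -0.2038  0.056 ]
 [ 0.4171 -0.181   0.056 ]
 [ 0.4358 -0.1319  0.056 ]] [ 0.45760746 -0.16875132  0.056     ]
[[ 0.4199 -0.1778  0.056 ]
 [ 0.4385 -0.129   0.056 ]
 [ 0.4969 -0.1533  0.056 ]
 [ 0.4821 -0.1999  0.056 ]] [ 0.45933304 -0.16503685  0.056     ]
0.017
-21.499926066971142
-21.057847858252554
shift mm [-498.4 -587.5   -1.7] turn [-0.03 -0.    4.93]
```

Emit:
carry_out:
  moves: "-40 -50 0 0 0 1 85; -85 -100 0 0 0 1 85; -130 -150 0 0 0 2 85; -165 -195 0 0 0 2 85; -195 -230 0 0 0 3 85; -225 -265 0 0 0 3 85; -250 -295 0 0 0 3 85"

```text
time: 1.0
ee_pos: [0.2942, 0.2101, 0.2485]
tcp_rot: [180.0, 0.0, 161.5]
wrist_force: [1.6, 0.2, -0.2]
opening: 0.0848
grasp_force: 0.0
```

```bash
python3 - <<'E'
from h import *
st()
Rm=tool(-21,-20); a=np.array([np.cos(np.radians(-21)),np.sin(np.radians(-21)),0])
C=np.array([.4585,-.167,0]); zt=Rm[:,2]
g=C+a*.010+[0,0,.034]          # grasp point
tcp=g+zt*.002; print(tcp)
rel(tcp-zt*.12,Rm)
E
```

```text
1.0 [ 35.5 -20.6 -12.6  97.9  -0.   54.1] [0.2942 0.2101 0.2485] [1.7996e+02 4.0000e-02 1.6147e+02] [ 1.6  0.2 -0.2] 0.0848 0.0
[ 0.4671972  -0.17033854  0.03212061]
shift mm [-325.9 -307.6  103.5] turn [-0.39 20.03  2.45]
```

Emit:
carry_out:
  moves: "-35 -33 0 0 1 1 85; -70 -66 0 0 3 2 85; -108 -100 10 0 6 2.5 85; -145 -135 20 0 10 2.5 85; -180 -170 40 0 14 2.5 85; -215 -203 55 0 17 2.5 85; -250 -236 70 0 20 2.5 85; -285 -269 85 0 20 2.5 85; -310 -293 95 0 20 2.5 85; -326 -308 103 0 20 2.5 85; -326 -308 103 0 20 2.5 85; -326 -308 103 0 20 2.5 85"

```text
time: 2.2
ee_pos: [0.5048, -0.1839, 0.1449]
tcp_rot: [-179.5, -20.1, 158.8]
wrist_force: [-0.1, -0.1, -0.5]
opening: 0.0852
grasp_force: 0.0
```

```bash
python3 - <<'E'
from h import *
st()
rel([ 0.4672,-0.1703,0.0321],tool(-21,-20))
c=bot.camera('scene');cv2.imwrite('pics/s2.png',c['img'][120:330,150:430,::-1].repeat(2,0).repeat(2,1))
E
```

```text
2.2 [-20.   22.2  16.4 104.2  -0.    1.1] [ 0.5048 -0.1839  0.1449] [-179.55  -20.06  158.77] [-0.1 -0.1 -0.5] 0.0852 0.0
shift mm [-1.200e+00  1.000e-01  1.196e+02] turn [-0.37 -0.06 -0.21]
```

View pics/s2.png

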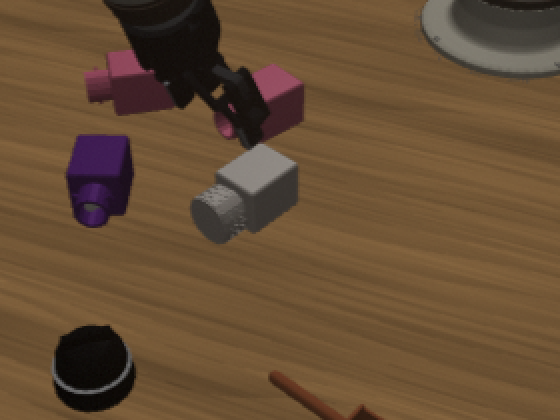

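The gripper hangs above the tub with its fingers at crop pixels (185,95) and (255,130), straddling the tub's axis. The way down is clear.

Emit:
carry_out:
  moves: "0 0 30 0 0 0 85; 0 0 60 0 0 0 85; 0 0 85 0 0 0 85; 0 0 105 0 0 0 85; -1 0 120 0 0 0 85; -1 0 120 0 0 0 85; -1 0 120 0 0 0 50; -1 0 120 0 0 0 50; -1 0 120 0 0 0 50; -1 0 120 0 0 0 50; -1 0 120 0 0 0 50; -1 0 120 0 0 0 50; -1 0 120 0 0 0 50"
  force: 60

```text
time: 3.55
ee_pos: [0.4682, -0.1705, 0.0338]
tcp_rot: [-179.6, -19.9, 158.8]
wrist_force: [-0.1, -0.9, 7.4]
opening: 0.0556
grasp_force: 64.8
```

```bash
python3 - <<'E'
from h import *
st()
# lift 0.12, then mat target
M=np.array([.4817,.2371,.004]); yaw=np.degrees(np.arctan2(M[1],M[0])); print(yaw)
E
```

```text
3.55 [-20.   18.9  -0.2  90.7  -0.    1.1] [ 0.4682 -0.1705  0.0338] [-179.56  -19.85  158.84] [-0.1 -0.9  7.4] 0.0556 64.8
26.207106357546213
```

Emit:
carry_out:
  moves: "3 0 -9 0 0 0 50; 10 0 -28 0 0 0 50; 20 0 -56 0 0 0 50; 31 0 -85 0 0 0 50; 41 0 -113 0 0 0 50; 51 0 -141 0 -5 0 50; 58 0 -160 0 -10 0 50; 65 0 -179 0 -16 0 50; 68 0 -188 0 -22 0 50; 68 0 -188 0 -28 0 50; 68 0 -188 0 -34 0 50; 68 0 -188 0 -40 0 50; 68 0 -188 0 -40 0 50"

```text
time: 4.85
ee_pos: [0.4657, -0.1681, 0.2319]
tcp_rot: [-179.5, 20.1, 159.1]
wrist_force: [-0.1, 0.7, -4.2]
opening: 0.0559
grasp_force: 64.7
```

```bash
python3 - <<'E'
from h import *
st()
Rm=tool(26.2,70); zt=Rm[:,2]; a=np.array([np.cos(np.radians(26.2)),np.sin(np.radians(26.2)),0])
# grasp point in tub: 45 mm from foot, 6 mm beyond centre on top side -> after standing: 6 mm toward robot
g=np.array([.4817,.2371,.004])+[0,0,.045]-a*.007
print(g+zt*.002)
rel(g+zt*.002+[0,0,.12]-a*.0,Rm)
rel([.46,.1,.25],tool(12,50))
E
```

```text
4.85 [-19.3 -22.6 -18.7  73.8  -1.    1.5] [ 0.4657 -0.1681  0.2319] [-179.54   20.1   159.14] [-0.1  0.7 -4.2] 0.0559 64.7
[0.47710549 0.23483922 0.04831596]
shift mm [146.6 380.7  11.1] turn [-34.75 -47.15 -34.1 ]
shift mm [ 88.4 248.  -53.6] turn [-19.52 -29.18 -27.09]
```

Emit:
carry_out:
  moves: "4 12 -3 -1 -1.5 -1.3 50; 13 36 -8 -3 -4 -4 50; 22 62 -13 -5 -7 -7 50; 33 93 -20 -7 -11 -10 50; 44 124 -27 -10 -15 -13.5 50; 55 155 -33 -12 -18 -17 50; 66 186 -40 -15 -22 -20 50; 76 214 -46 -17 -25 -23 50; 84 236 -51 -18.5 -28 -26 50; 88 248 -54 -19.5 -29 -27 50; 88 248 -54 -19.5 -29 -27 50; 88 248 -54 -19.5 -29 -27 50"

```text
time: 6.05
ee_pos: [0.4927, 0.1053, 0.2563]
tcp_rot: [179.8, 48.0, -168.2]
wrist_force: [-0.0, -0.6, -4.2]
opening: 0.0552
grasp_force: 65.0
```

```bash
python3 - <<'E'
from h import *
st()
rel([.4771,.2348,.168],tool(26.2,70))
E
```

```text
6.05 [ 12.1 -48.4 -42.   48.4  -0.1   0.2] [0.4927 0.1053 0.2563] [ 179.81   47.95 -168.24] [-0.  -0.6 -4.2] 0.0552 65.0
shift mm [ 58.1 129.7  67.8] turn [-12.26 -21.92  -7.52]
```

```bash
python3 - <<'E'
from h import *
from scipy.optimize import least_squares
D=[([4.979,10.078,95.1],(np.hypot(.1476,.52965),.2477)),([-20.6,-12.6,97.9],(np.hypot(.2942,.2101),.2485)),([22.2,16.4,104.2],(np.hypot(.5048,.1839),.1449)),([18.9,-.2,90.7],(np.hypot(.4682,.1705),.0338)),([-22.6,-18.7,73.8],(np.hypot(.4657,.1681),.2319))]
o=bot.get_obs(); D.append((o['q'][1:4],(np.hypot(*o['ee_pos'][:2]),o['ee_pos'][2])))
def rows(q):
    a,b,p=np.radians([q[0],q[0]-q[1],q[0]-q[1]+q[2]])
    return np.array([[np.sin(a),np.cos(a),np.cos(b),np.sin(b),np.cos(p),1,0],[np.cos(a),-np.sin(a),-np.sin(b),np.cos(b),-np.sin(p),0,1]])
A=np.vstack([rows(d[0]) for d in D]);y=np.concatenate([d[1] for d in D])
X,_,rk,sv=np.linalg.lstsq(A,y,rcond=None);print(X.round(3),rk,sv.round(3),(A@X-y).round(4))
for t in (50,60,70):
  for r,z in [(.537-.0045,.168),(.5325,.1),(.5325,.05)]:
    s=least_squares(lambda q:np.r_[rows([q[0],q[1],90-t-q[0]+q[1]])@X-[r,z]],[-45,-40]); q=s.x
    print(t,r,z,q.round(1),(90-t-q[0]+q[1]).round(1),s.cost)
E
```

```text
[0.42  0.    0.518 0.036 0.412 0.001 0.16 ] 7 [4.803 4.165 0.903 0.778 0.271 0.222 0.2  ] [-0.      0.0002 -0.      0.0001 -0.     -0.0002  0.      0.0001  0.0002
 -0.0001 -0.0001 -0.    ]
50 0.5325000000000001 0.168 [-46.2 -52.2] 34.0 3.187128823916022e-16
50 0.5325 0.1 [-44.6 -59. ] 25.5 1.0586043116130763e-22
50 0.5325 0.05 [-41.5 -63.4] 18.1 3.591721072409104e-18
60 0.5325000000000001 0.168 [-54.9 -62. ] 23.0 1.6977573752836874e-16
60 0.5325 0.1 [-52.4 -68.7] 13.7 1.1164528335858277e-21
60 0.5325 0.05 [-47.4 -72.7] 4.7 8.598830974270284e-17
70 0.5325000000000001 0.168 [-62.6 -71.5] 11.1 2.795303709496089e-15
70 0.5325 0.1 [-57.5 -77.7] -0.2 5.50981892151717e-18
70 0.5325 0.05 [-47.2 -80.6] -13.3 3.5204239149379746e-17
```

```bash
python3 - <<'E'
from h import *
a=np.array([np.cos(np.radians(88)),np.sin(np.radians(88)),0])
Rm=tool(88,70);g=np.array([.4817,.2371,.004])+[0,0,.045]-a*.007
t=g+Rm[:,2]*.002; print(t)
rel(t+[0,0,.13],Rm)
E
```

```text
[0.48152129 0.2319825  0.04831596]
shift mm [ 47.9 126.1  63.7] turn [-65.51 -18.61 -39.52]
```

Emit:
carry_out:
  moves: "3 8 4 -3 -1 -2 50; 6 16 8 -7 -2 -4 50; 9 24 12 -11 -3 -7 50; 12 32 16 -15 -4.3 -9 50; 15 40 20 -19 -5.4 -11.5 50; 18 48 24 -23 -6.5 -14 50; 21 56 28 -27 -7.7 -16.5 50; 24 63 32 -31 -8.8 -19 50; 24 63 32 -33 -9.4 -20 50; 24 63 32 -33 -9.4 -20 50"

```text
time: 7.05
ee_pos: [0.4882, 0.1672, 0.2167]
tcp_rot: [172.6, 58.9, -136.2]
wrist_force: [0.2, -0.1, -3.5]
opening: 0.0553
grasp_force: 65.2
```

```bash
python3 - <<'E'
from h import *
st()
rel([.4815,.232,.178],tool(88,70))
E
```

```text
7.05 [ -2.5 -40.3 -46.7  39.6  44.7 -31.7] [0.4882 0.1672 0.2167] [ 172.59   58.9  -136.22] [ 0.2 -0.1 -3.5] 0.0553 65.2
shift mm [12.4 44.  60.4] turn [-32.63  -9.22 -19.61]
```

Working well; finishing the second half.

Emit:
carry_out:
  moves: "1 3 5 -3 -1 -2 50; 3 8 12 -7 -2 -4 50; 4 14 20 -11 -3 -6.5 50; 6 20 28 -15 -4.2 -9 50; 7 26 36 -19 -5.4 -11.5 50; 9 32 44 -23 -6.5 -14 50; 11 38 52 -27 -7.6 -16.5 50; 12 44 60 -31 -8.8 -18.6 50; 12 44 60 -32.6 -9.2 -19.6 50; 12 44 60 -32.6 -9.2 -19.6 50; 12 44 60 -32.6 -9.2 -19.6 50"

```text
time: 8.15
ee_pos: [0.4814, 0.233, 0.1793]
tcp_rot: [-179.6, 69.9, -91.6]
wrist_force: [-0.0, 1.0, -3.7]
opening: 0.0557
grasp_force: 65.3
```

```bash
python3 - <<'E'
from h import *
st()
rel([.4815,.232,.178],tool(88,70))
rel([.4815,.232,.0483],tool(88,70))
S=bot.camera('scene');T=bot.camera('top')
a=S['img'][100:340,370:600];b=T['img'][180:320,130:300]
a=cv2.resize(a,None,fx=1.7,fy=1.7);b=cv2.resize(b,(int(170*408/140),408))
cv2.imwrite('pics/p3.png',np.hstack([a,b])[:,:800,::-1])
E
```

```text
8.15 [ -2.2  -2.6 -25.   68.3  69.9 -90.8] [0.4814 0.233  0.1793] [-179.59   69.89  -91.58] [-0.   1.  -3.7] 0.0557 65.3
shift mm [ 1.5 -0.2 -0.5] turn [-0.01 -0.11  0.15]
shift mm [1.233e+02 1.000e-01 4.400e+01] turn [-0.01 -0.11  0.15]
```

View pics/p3.png

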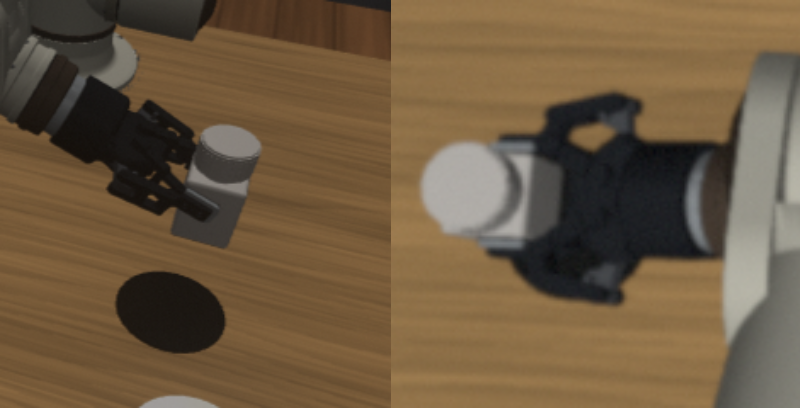

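The tub hangs upright over the mat with its cap up. The cap top is at crop (230,142) in the scene view and (470,188) in the top view.

```bash
python3 - <<'E'
from h import *
T=bot.camera('top');S=bot.camera('scene')
for z in(.232,.237,.242,.247): print(z,cast(T,157.1,244.5,z).round(4),cast(S,505.3,183.5,z).round(4))
# visible foot corners in scene: lower edge (173,233)-(228,247) crop
for p in [(173,233),(228,247)]: print([cast(S,370+p[0]/1.7,100+p[1]/1.7,z).round(4) for z in (.13,.135,.14)])
# verify upright: top-view cap centre by mask
E
```

```text
0.232 [0.4811 0.238  0.232 ] [0.4703 0.2399 0.232 ]
0.237 [0.4805 0.2362 0.237 ] [0.4777 0.2392 0.237 ]
0.242 [0.4799 0.2343 0.242 ] [0.4852 0.2385 0.242 ]
0.247 [0.4793 0.2324 0.247 ] [0.4926 0.2377 0.247 ]
[array([0.4985, 0.2142, 0.13  ]), array([0.5044, 0.2139, 0.135 ]), array([0.5103, 0.2135, 0.14  ])]
[array([0.4988, 0.2682, 0.13  ]), array([0.5047, 0.2673, 0.135 ]), array([0.5105, 0.2665, 0.14  ])]
```

Emit:
carry_out:
  moves: "10 0 3.5 0 0 0 50; 25 0 9 0 0 0 50; 45 0 16 0 0 0 50; 65 0 24 0 0 0 50; 85 0 31 0 0 0 50; 100 0 36 0 0 0 50; 110 0 40 0 0 0 50; 115 0 42 0 0 0 50; 115 0 42 0 0 0 50; 115 0 42 0 0 0 50"

```text
time: 9.35
ee_pos: [0.4814, 0.2335, 0.0575]
tcp_rot: [-179.3, 70.0, -91.2]
wrist_force: [-0.2, -0.4, -3.7]
opening: 0.0554
grasp_force: 65.3
```

Emit:
carry_out:
  moves: "1 0 0.3 0 0 0 50; 2 0 0.7 0 0 0 50; 3 0 1 0 0 0 50; 3 0 1 0 0 0 50"

```text
time: 9.75
ee_pos: [0.481, 0.2334, 0.0537]
tcp_rot: [-179.5, 70.0, -91.4]
wrist_force: [-0.3, 0.8, -3.9]
opening: 0.0555
grasp_force: 65.3
```

Emit:
carry_out:
  moves: "1 0 0.3 0 0 0 50; 2 0 0.7 0 0 0 50; 2 0 0.7 0 0 0 50"

```text
time: 10.05
ee_pos: [0.481, 0.2334, 0.0514]
tcp_rot: [-179.5, 70.0, -91.4]
wrist_force: [-1.3, -0.9, -4.3]
opening: 0.0554
grasp_force: 65.3
```

Emit:
carry_out:
  moves: "1 0 0.4 0 0 0 50; 1 0 0.4 0 0 0 50"

```text
time: 10.25
ee_pos: [0.481, 0.2334, 0.0503]
tcp_rot: [-179.5, 70.0, -91.4]
wrist_force: [-0.5, -0.3, -3.5]
opening: 0.0554
grasp_force: 65.3
```

Emit:
carry_out:
  moves: "1 0 0.4 0 0 0 50; 1 0 0.4 0 0 0 50"

```text
time: 10.45
ee_pos: [0.4812, 0.2336, 0.0501]
tcp_rot: [-179.5, 70.1, -91.4]
wrist_force: [-2.2, -2.0, 2.0]
opening: 0.0555
grasp_force: 65.7
```

Emit:
carry_out:
  moves: "0.5 0 0.2 0 0 0 50; 0.5 0 0.2 0 0 0 60; 0.5 0 0.2 0 0 0 85; 0.5 0 0.2 0 0 0 85; 0.5 0 0.2 0 0 0 85; 0.5 0 0.2 0 0 0 85; 0.5 0 0.2 0 0 0 85; 0.5 0 -8 0 0 0 85; 0.5 0 -25 0 0 0 85; 0.5 0 -50 0 0 0 85; 0.5 0 -80 0 0 0 85; 0 0 -110 0 0 0 85; 0 0 -130 0 0 0 85; 0 0 -130 0 0 0 85"

```text
time: 11.85
ee_pos: [0.478, 0.1095, 0.0942]
tcp_rot: [-179.4, 70.0, -91.5]
wrist_force: [-0.2, 0.8, -1.2]
opening: 0.0852
grasp_force: 0.0
```

```bash
python3 - <<'E'
from h import *
st()
rel([.40,.06,.30],tool(26,0))
S=bot.camera('scene');T=bot.camera('top')
a=S['img'][140:380,370:600];b=T['img'][180:320,130:300]
a=cv2.resize(a,None,fx=1.7,fy=1.7);b=cv2.resize(b,(int(170*408/140),408))
cv2.imwrite('pics/p4.png',np.hstack([a,b])[:,:800,::-1])
E
```

```text
11.85 [ -16.9   16.8  -17.    91.3   65.3 -127.8] [0.478  0.1095 0.0942] [-179.44   69.99  -91.49] [-0.2  0.8 -1.2] 0.0852 0.0
shift mm [-175.7   75.5 -119.6] turn [37.51 62.8  53.91]
```

View pics/p4.png

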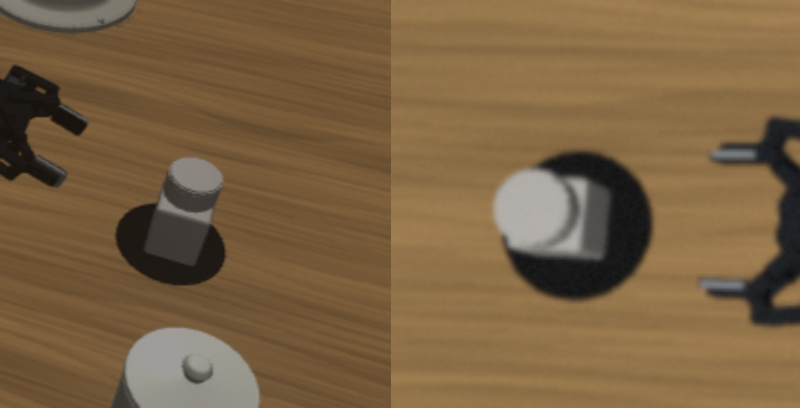

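The tub stands upright by itself in the middle of the mat, with its cap top at scene crop (194,177) and top crop (535,209). The gripper is clear.

Emit:
carry_out:
  moves: "-25 10 -20 2 3 3 85; -55 22 -38 5 8 7 85; -85 36 -58 8 13 11 85; -115 50 -78 11 18 15.5 85; -145 62 -99 14 23 20 85; -165 70 -112 17 28 24 85; -176 75 -120 20 33 28.5 85; -176 75 -120 23 38 33 85; -176 75 -120 26 43 37 85; -176 75 -120 29 48 41 85; -176 75 -120 32 53 45.5 85; -176 75 -120 35 58 50 85; -176 75 -120 37.5 63 54 85; -176 75 -120 37.5 63 54 85; -176 75 -120 37.5 63 54 85; -176 75 -120 37.5 63 54 85"

```text
time: 13.55
ee_pos: [0.3994, 0.0615, 0.3001]
tcp_rot: [180.0, -0.1, -153.8]
wrist_force: [-1.5, 0.3, 0.2]
opening: 0.0849
grasp_force: 0.0
```

```bash
python3 - <<'E'
from h import *
st()
T=bot.camera('top');S=bot.camera('scene')
print(cast(T,179.4,251.7,.111),cast(S,484.1,244.1,.111))
C=(cast(T,179.4,251.7,.111)+cast(S,484.1,244.1,.111))/2
rel([C[0],C[1],.22],tool(26,0))
E
```

```text
13.55 [  8.8 -13.1  -1.1 102.1  -0.  -17.4] [0.3994 0.0615 0.3001] [ 1.7999e+02 -9.0000e-02 -1.5382e+02] [-1.5  0.3  0.2] 0.0849 0.0
[0.48153963 0.23563434 0.111     ] [0.48637968 0.23825827 0.111     ]
shift mm [-153.5  120.8   80. ] turn [-0.02 -0.1   0.1 ]
```

```bash
python3 - <<'E'
from h import *
out=[]
for n,(x0,x1,y0,y1) in {'scene':(455,510,225,300),'top':(155,215,230,275)}.items():
    c=bot.camera(n); h=cv2.cvtColor(c['img'],cv2.COLOR_RGB2HSV)[y0:y1,x0:x1]
    m=((h[...,1]<50)&(h[...,2]>90)).astype(np.uint8)
    v=h[...,2]; ring=np.array([.4825,.2365,.111])
    out.append(cv2.resize(np.ascontiguousarray(c['img'][y0:y1,x0:x1,::-1]),(350,500) if n=='scene' else (440,330),interpolation=cv2.INTER_CUBIC))
    th=np.linspace(0,2*np.pi,60)
    for z,col in((.111,(0,0,255)),):
        P=[proj(c,ring+[.027*np.cos(t),.027*np.sin(t),0]) for t in th]
        sx,sy=out[-1].shape[1]/(x1-x0),out[-1].shape[0]/(y1-y0)
        for p in P: cv2.circle(out[-1],(int((p[0]-x0+.5)*sx),int((p[1]-y0+.5)*sy)),1,col,-1)
o=np.zeros((500,800,3),np.uint8);o[:,:350]=out[0];o[:330,355:795]=out[1];cv2.imwrite('pics/p5.png',o)
E
```

```text
(no output)
```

View pics/p5.png

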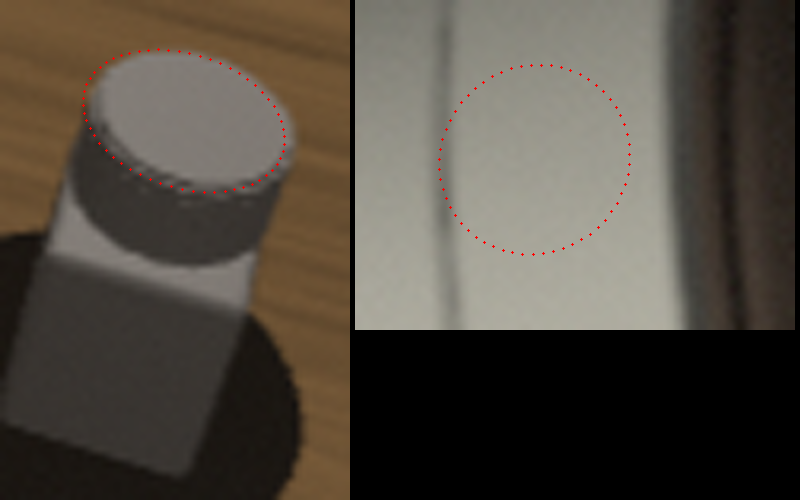

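Emit:
carry_out:
  moves: "-35 27 5 0 0 0 85; -75 58 15 0 0 0 85; -115 90 40 0 0 0 85; -145 113 65 0 0 0 85; -153 122 80 0 0 0 85; -153 122 80 0 0 0 85; -153 122 80 0 0 0 85"

```text
time: 14.45
ee_pos: [0.4829, 0.2375, 0.2197]
tcp_rot: [-180.0, -0.2, -153.9]
wrist_force: [-0.3, 0.7, 1.9]
opening: 0.0847
grasp_force: 0.0
```

```bash
python3 - <<'E'
from h import *
st()
rel([.482,.2375,.099],tool(26,0))
E
```

```text
14.45 [26.2  3.1  4.9 92.1 -0.   0.1] [0.4829 0.2375 0.2197] [-179.95   -0.25 -153.88] [-0.3  0.7  1.9] 0.0847 0.0
shift mm [  0.2   0.5 120.7] turn [-0.05 -0.25  0.12]
```

Emit:
carry_out:
  moves: "0 0 30 0 0 0 85; 0 0 65 0 0 0 85; 0 0 95 0 0 0 85; 0 0 110 0 0 0 85; 0 0.5 118 0 0 0 85; 0 0.5 121 0 0 0 75; 0 0.5 121 0 0 0 65; 0 0.5 121 0 0 0 60; 0 0.5 121 0 0 0 57; 0 0.5 121 0 0 0 55; 0 0.5 121 0 0 0 53; 0 0.5 121 0 0 0 50; 0 0.5 121 0 0 0 50; 0 0.5 121 0 0 0 50"
  force: 25

```text
time: 15.85
ee_pos: [0.4827, 0.2388, 0.0994]
tcp_rot: [-180.0, -0.1, -153.9]
wrist_force: [-1.9, 2.5, 5.2]
opening: 0.0537
grasp_force: 25.7
```

Emit:
carry_out:
  moves: "0 0 0 0 0 0 50; 0 0 0 0 0 0 50; 0 0 0 0 0 0 50"
  force: 90

```text
time: 16.15
ee_pos: [0.4828, 0.2389, 0.0998]
tcp_rot: [180.0, -0.1, -153.9]
wrist_force: [-2.5, 2.6, 8.4]
opening: 0.0524
grasp_force: 92.1
```

Emit:
carry_out:
  moves: "0 0 1 0 0 0 50; 0 0 2 0 0 0 50; 0 0 3 0 0 0 50; 0 0 3 0 0 0 50"

```text
time: 16.55
ee_pos: [0.4829, 0.2391, 0.097]
tcp_rot: [180.0, -0.1, -153.9]
wrist_force: [-3.2, 3.2, 11.7]
opening: 0.0522
grasp_force: 92.2
```

Emit:
carry_out:
  moves: "0 0 1 0 0 0 50; 0 0 2 0 0 0 50; 0 0 2 0 0 0 50"

```text
time: 16.85
ee_pos: [0.4829, 0.2391, 0.0953]
tcp_rot: [180.0, -0.1, -153.9]
wrist_force: [-4.6, 2.9, 12.9]
opening: 0.0523
grasp_force: 92.5
```

Emit:
carry_out:
  moves: "0 0 1 0 0 0 50; 0 0 2 0 0 0 50; 0 0 2 0 0 0 50"

```text
time: 17.15
ee_pos: [0.4831, 0.2393, 0.0946]
tcp_rot: [180.0, 0.0, -153.8]
wrist_force: [-6.9, 2.5, 21.6]
opening: 0.0522
grasp_force: 93.5
```

Emit:
carry_out:
  moves: "0 0 0.5 0 0 0 50; 0 0 1 0 0 0 50; 0 0 1 0 0 0 50"

```text
time: 17.45
ee_pos: [0.4832, 0.2394, 0.0945]
tcp_rot: [180.0, 0.1, -153.8]
wrist_force: [-8.3, 0.8, 26.8]
opening: 0.0526
grasp_force: 94.1
```

Emit:
carry_out:
  moves: "0 0 0.5 0 0 -2 50; 0 0 0.5 0 0 -6 50; 0 0 0.5 0 0 -11 50; 0 0 0.5 0 0 -16 50; 0 0 0.5 0 0 -21 50; 0 0 0.5 0 0 -26 50; 0 0 0.5 0 0 -31 50; 0 0 0.5 0 0 -36 50; 0 0 0.5 0 0 -41 50; 0 0 0.5 0 0 -46 50; 0 0 0.5 0 0 -51 50; 0 0 0.5 0 0 -56 50; 0 0 0.5 0 0 -60 50; 0 0 0.5 0 0 -63 50; 0 0 0.5 0 0 -64 50; 0 0 0.5 0 0 -64 50"

```text
time: 19.05
ee_pos: [0.4842, 0.2391, 0.0945]
tcp_rot: [-179.8, 0.0, -89.8]
wrist_force: [-4.3, 0.4, 27.8]
opening: 0.052
grasp_force: 94.1
```

```bash
python3 - <<'E'
from h import *
st(); print(bot.get_obs()['torque'])
S=bot.camera('scene')
cv2.imwrite('pics/p6.png',cv2.resize(S['img'][180:310,400:550,::-1],None,fx=4,fy=4,interpolation=cv2.INTER_CUBIC))
E
```

```text
19.05 [ 26.3   3.2  -8.8  77.8  -0.  -63.8] [0.4842 0.2391 0.0945] [-1.7981e+02  4.0000e-02 -8.9850e+01] [-4.3  0.4 27.8] 0.052 94.1
[-0.20520814  0.88751345 -0.03483361]
```

View pics/p6.png

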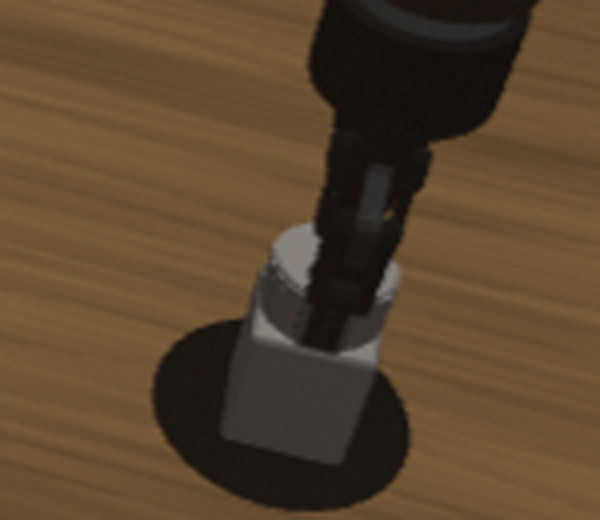

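The tub keeps its heading (front edge (222,437)–(342,463)), so the cap turned on it. I'll ease up slowly.

Emit:
carry_out:
  moves: "0 0 -1 0 0 0 50; 0 0 -2 0 0 0 50; 0 0 -4 0 0 0 50; 0 0 -6 0 0 0 50; 0 0 -8 0 0 0 50; 0 0 -10 0 0 0 50; 0 0 -12 0 0 0 50; 0 0 -12 0 0 0 50"

```text
time: 19.9
ee_pos: [0.483, 0.2383, 0.1026]
tcp_rot: [179.9, -0.1, -89.9]
wrist_force: [1.4, 1.0, 6.1]
opening: 0.052
grasp_force: 94.2
```

Emit:
carry_out:
  moves: "0 0 -2 0 0 0 50; 0 0 -5 0 0 0 50; 0 0 -8 0 0 0 50; 0 0 -11 0 0 0 50; 0 0 -14 0 0 0 50; 0 0 -14 0 0 0 50"

```text
time: 20.5
ee_pos: [0.4827, 0.2383, 0.1164]
tcp_rot: [179.9, -0.1, -89.9]
wrist_force: [-0.1, -0.1, -0.3]
opening: 0.0522
grasp_force: 93.8
```

```bash
python3 - <<'E'
from h import *
st()
S=bot.camera('scene')
cv2.imwrite('pics/p7.png',cv2.resize(S['img'][180:310,400:550,::-1],None,fx=4,fy=4,interpolation=cv2.INTER_CUBIC))
E
```

```text
20.5 [ 26.3   3.   -6.6  80.6  -0.1 -63.8] [0.4827 0.2383 0.1164] [ 1.7986e+02 -1.3000e-01 -8.9890e+01] [-0.1 -0.1 -0.3] 0.0522 93.8
```

View pics/p7.png

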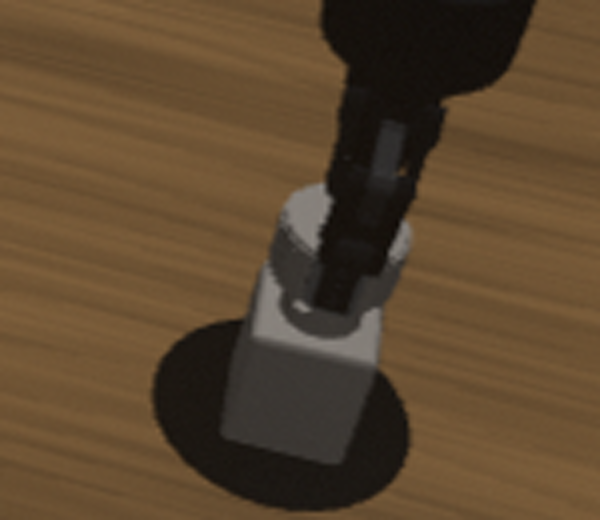

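The cap is rising off the neck and the tub stays put.

Emit:
carry_out:
  moves: "0 0 -8 0 0 0 50; 0 0 -25 0 0 0 50; 0 0 -50 0 0 0 50; 0 0 -75 0 0 0 50; 5 0 -80 0 0 0 50; 25 5 -80 0 0 0 50; 55 10 -80 0 0 0 50; 90 16 -80 0 0 0 50; 125 23 -80 0 0 0 50; 160 30 -80 0 0 0 50; 190 34 -80 0 0 0 50; 205 35 -70 0 0 0 50; 205 35 -45 0 0 0 50; 205 35 -10 0 0 0 50; 205 35 25 0 0 0 50; 205 35 60 0 0 0 50; 205 35 80 0 0 0 50; 205 35 88 0 0 0 50; 205 35 91 0 0 0 50; 205 35 91 0 0 0 50"

```text
time: 22.55
ee_pos: [0.4479, 0.0329, 0.0261]
tcp_rot: [179.9, -0.1, -89.9]
wrist_force: [0.4, 0.1, 0.2]
opening: 0.0521
grasp_force: 94.0
```

Emit:
carry_out:
  moves: "0 0 1.5 0 0 0 50; 0 0 3 0 0 0 50; 0 0 3 0 0 0 50"

```text
time: 22.85
ee_pos: [0.4479, 0.033, 0.0229]
tcp_rot: [179.9, -0.1, -89.9]
wrist_force: [0.2, 0.5, -1.0]
opening: 0.0525
grasp_force: 94.0
```

Emit:
carry_out:
  moves: "0 0 1 0 0 0 50; 0 0 2 0 0 0 50; 0 0 2 0 0 0 50"

```text
time: 23.15
ee_pos: [0.4476, 0.0329, 0.0204]
tcp_rot: [179.8, -0.1, -89.9]
wrist_force: [0.6, -0.0, 0.1]
opening: 0.052
grasp_force: 94.0
```

Emit:
carry_out:
  moves: "0 0 0.7 0 0 0 50; 0 0 1.5 0 0 0 50; 0 0 1.5 0 0 0 50"

```text
time: 23.45
ee_pos: [0.4476, 0.0329, 0.0189]
tcp_rot: [179.8, -0.1, -89.9]
wrist_force: [0.7, 0.0, 0.1]
opening: 0.0523
grasp_force: 94.0
```

Emit:
carry_out:
  moves: "0 0 0.5 0 0 0 50; 0 0 1 0 0 0 50; 0 0 1 0 0 0 50"

```text
time: 23.75
ee_pos: [0.4476, 0.0329, 0.018]
tcp_rot: [179.8, -0.1, -89.9]
wrist_force: [-0.2, 0.4, -0.9]
opening: 0.0525
grasp_force: 94.0
```

Emit:
carry_out:
  moves: "0 0 0.5 0 0 0 50; 0 0 1 0 0 0 50; 0 0 1 0 0 0 50"

```text
time: 24.05
ee_pos: [0.4477, 0.0329, 0.0178]
tcp_rot: [179.8, -0.1, -89.9]
wrist_force: [-5.0, -0.8, 8.6]
opening: 0.0522
grasp_force: 94.9
```

Emit:
carry_out:
  moves: "0 0 0.5 0 0 0 50; 0 0 0.7 0 0 0 50; 0 0 0.7 0 0 0 50"

```text
time: 24.35
ee_pos: [0.4477, 0.0329, 0.0177]
tcp_rot: [179.9, -0.1, -89.9]
wrist_force: [-7.2, 0.2, 14.9]
opening: 0.0523
grasp_force: 95.7
```

Contact at the expected height. I'll release and rise.

Emit:
carry_out:
  moves: "0 0 -0.7 0 0 0 54; 0 0 -0.7 0 0 0 60; 0 0 -0.7 0 0 0 70; 0 0 -0.7 0 0 0 85; 0 0 -0.7 0 0 0 85; 0 0 -0.7 0 0 0 85; 0 0 -10 0 0 0 85; 0 0 -35 0 0 0 85; 0 0 -70 0 0 0 85; 0 0 -110 0 0 0 85; 0 0 -150 0 0 0 85; 0 40 -190 0 0 0 85; 60 80 -220 0 0 0 85; 100 100 -220 0 0 0 85; 140 100 -220 0 0 0 85; 180 100 -220 0 0 0 85; 180 100 -220 0 0 0 85; 180 100 -220 0 0 0 85"

```text
time: 26.15
ee_pos: [0.3482, -0.1478, 0.2376]
tcp_rot: [179.8, -0.1, -90.1]
wrist_force: [0.4, 0.7, -0.2]
opening: 0.0851
grasp_force: 0.0
```

```bash
python3 - <<'E'
from h import *
st()
cv2.imwrite('pics/p8.png',bot.camera('scene')['img'][...,::-1])
E
```

```text
26.15 [ -22.9  -18.5  -12.3   96.2   -0.2 -112.8] [ 0.3482 -0.1478  0.2376] [ 1.7984e+02 -1.4000e-01 -9.0110e+01] [ 0.4  0.7 -0.2] 0.0851 0.0
```

View pics/p8.png

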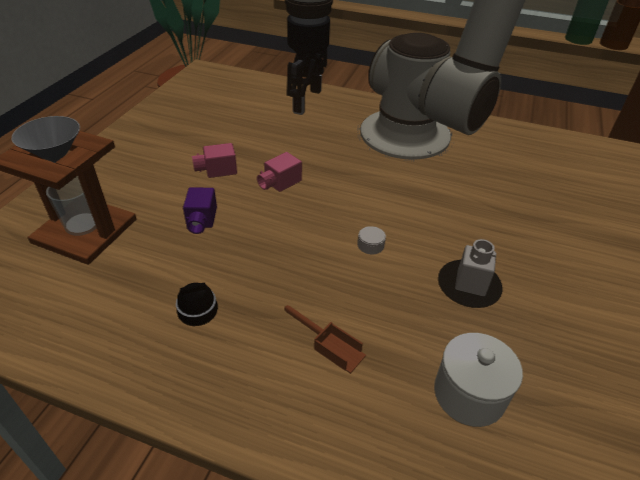

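The tub stands open on the mat at (477,268), and the cap sits open side down on bare wood at (372,240). Pot, timer and scoop have not moved.

```bash
python3 -c "
from workcell import bot
print(bot.job_done())"
```

```text
the job is handed in; nothing more can be done
None
```

I handed in the job at about 26 s: the tub stands open on the mat, the cap lies open side down on the bare wood, and the pot, timer and scoop were not moved.

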